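# Stock the round tub with stain bottles at the dental bench

### The job

Pack the four plain round bottles upright in the round tub: first the wide one, standing in the middle, then the three slim ones spread evenly around it. Leave the square bottle and the dropper bottle standing where they are.

Things in the scene. Friction and masses are not known exactly. Their poses are not given: they have to be found in the camera images.
- wide_mid (a point): Wide round bottle with straight sides, 42 mm diameter, 84 mm tall: amber body to 65 mm, above it a flat round white cap of 38 mm diameter. About 100 g. Stands upright on the bench; the point is on its axis half-way up, 42 mm above its underside; z is its axis.
- slim_1_mid (a point): Slim round bottle with straight sides, 28 mm diameter, 84 mm tall: amber body to 65 mm, above it a flat round white cap of 24 mm diameter. About 50 g. One of three alike. Stands upright on the bench; the point is on its axis half-way up, 42 mm above its underside; z is its axis.
- slim_2_mid (a point): Slim round bottle with straight sides, 28 mm diameter, 84 mm tall: amber body to 65 mm, above it a flat round white cap of 24 mm diameter. About 50 g. One of three alike. Stands upright on the bench; the point is on its axis half-way up, 42 mm above its underside; z is its axis.
- slim_3_mid (a point): Slim round bottle with straight sides, 28 mm diameter, 84 mm tall: amber body to 65 mm, above it a flat round white cap of 24 mm diameter. About 50 g. One of three alike. Stands upright on the bench; the point is on its axis half-way up, 42 mm above its underside; z is its axis.
- square_mid (a point): Look-alike: square bottle, 28 x 28 mm, 84 mm tall, amber body to 65 mm, above it a square white cap 24 mm wide. Stands upright on the bench; the point is on its axis half-way up, 42 mm above its underside; z is its axis.
- dropper_mid (a point): Look-alike: dropper bottle, round, 28 mm diameter, amber to 48 mm, then a shoulder and a thin pointed white nozzle, 84 mm tall in all. Stands upright on the bench; the point is on its axis half-way up, 42 mm above its underside; z is its axis.
- tub: Round open mint-green tub, fixed to the bench: outer diameter 128 mm, inner diameter 120 mm, rim 24 mm above the bench, floor 4 mm thick. Origin at the centre of its underside, at bench height; z up.
- tray: Square open mint-green tray, fixed to the bench: 120 x 120 mm, wall 4 mm, rim 24 mm above the bench. Origin at the centre of its underside; z up.
Things that resemble listed ones, but are neither listed nor needed, are in the scene too. What is shaped like the part that bears wide_mid but purple, red or yellow is not meant.

How it is judged:
By the outcome, as a careful person would: the job done as asked, in the order asked, and still so for the second after the job is handed in, with the robot touching nothing.
It also fails if it takes over 109 s, if anything falls off the work surface, if the arm or the gripper's body presses on something with over 40 N, if the wrist force passes 120 N, or if a joint passes its speed limit or range.

### The arm

A 6-joint arm with a two-finger parallel gripper is mounted at the origin on the work surface. World frame = base frame: x ahead of the robot, y to its left, z up, the work surface at z = 0. Lengths are in m, angles in rad, forces in N, time in s.
With the tool pointing down it reaches from about 0.275 to 0.775 m from the base axis. Payload 14.6 kg.
Tool frame: the origin (TCP) lies between the finger pads; the fingertips stand 25 mm ahead of it and the grasp point (between the pads) lies 6 mm ahead of it (r.tip_extent is the z of the fingertips in the tool frame, in m); z points along the fingers, y is the line along which they close (so a half turn about z gives the same grasp; the last joint's range is limited). The gripper opens to 85 mm and grips with 20 to 120 N. Pads are 22 mm wide; open, the fingers measure 114 mm over their backs; the gripper's body (76 mm by 85 mm) begins 54 mm behind the grasp point. The pads swing forward as they close: fully open they stand 13 mm farther back than shut.
Start: joints at [1.194, 0.263, -0.048, 1.259, 0, 1.415], TCP at [0.115, 0.512, 0.222] pointing down, gripper open.
Joint ranges: [-2.65, 2.65], [-0.89, 1.7], [-1.18, 1.37], [-2.13, 2.11], [-1.35, 1.29], [-3.14, 3.14]. Speed limits (rad/s): [1.89, 1.89, 2.57, 2.79, 3.14, 3.14].

### API

Orientations are given as [roll, pitch, yaw] about the fixed x, y, z axes, in that order (R = Rz(yaw) Ry(pitch) Rx(roll)).
In Python, from cell import r gives the robot as it stands.
- The arm moves only by the tool jog_arm, never from a script. Its argument "commands" is text: rows parted by semicolons, each of 6 numbers parted by spaces: the shift along the tool's x, y, z normalised to -1 to 1, where 1 is 4 cm, then the turn, a rotation vector about the tool's x, y, z normalised to -1 to 1, where 1 is 0.12 rad. A call has 1 to 12 rows; each row shifts and turns the commanded pose from where the row before left it, along the tool's axes as they then stand; what a row does not reach is not made up. A row lasts 1/10 s, in which the tool goes at most 50 mm and 8.59 degrees, less where a joint would pass 70% of its speed; a pose out of reach is approached as far as the arm can. A call with a number of a shift or a turn outside -1 to 1 is refused whole. A call with a gripper value outside its range is refused whole. "fingers" is the gripper's target within -1 to 1 (fully open at 1, half-way at 0, shut at -1), set as the call begins (left out, the last holds). The fingers move at their own pace and stop on an object; the grip force is fixed at half the most. Time passes only in rows, so rows that do not move let the fingers close. It gives the time, the measured TCP pose, the force, the opening and the grip force at its end, in the units of the state.
- r.get_state(): the state, without advancing time (a new reading comes with each control period).
- r.get_image(name): name is "side" or "top"; returns a dict with "img" (420x560x3 uint8, blue, green, red), "depth" (420x560 float32, m along the optical axis (not along the pixel's ray), 0 where there is no reading), "K" (3x3 intrinsics, pixels), "world_to_cam" (4x4, takes a point from world to camera coordinates). Camera axes: x right, y up, looking along -z (the intrinsics and any distortion apply to the point x, -y, -z); pixel columns grow to the right and rows downward; lengths in m; the calibration is good to about 2 mm. A picture is of the moment at which its call begins.
- r.finish_job(): hands the job in; it is judged then, once.
The state is a dict: "t": time; "joint_positions": joint angles; "dq": joint speeds; "joint_torque": joint torques, N m; "tool_pos": TCP position; "ee_rot": TCP orientation; "contact_force": force on the tool from outside, world axes, zero at the start; "moment": the same for the moment, N m; "width": finger opening in m; "grasp_force": force on a finger pad.
Only numpy, scipy, OpenCV 4.12 (cv2) and the standard library are available. Lean on these libraries where they do the work, as an engineer would, in place of code of your own. Each camera call takes 0.05 s, during which the arm holds its last target. There are 200 camera calls.

## Working session

There is one attempt and no reset: what is moved stays moved. The work goes in short steps, Python scripts to look and compute and a tool call to move; the robot and the scene stay as the last step left them, time stands still between calls to the robot, and variables do not carry over. Pictures are saved under pics/ and viewed, at most 14 in all, crops included, and the job is handed in when it is done.

Besides the shell and the picture viewer there is one more tool, called after "Call:" as a command line: name --argument value ..., lists and objects as JSON in quotes. jog_arm: Moves the arm, as the interface text tells. Scaled input: -1 to 1 covers 4 cm each way for a shift and 0.12 rad each way for a turn. Its arguments: {"type":"object","properties":{"commands":{"type":"string"},"fingers":{"type":"number"}},"required":["commands"]}

```bash
mkdir -p pics; ls; python3 - <<'E'
from cell import r
import cv2,numpy as np
s=r.get_state();print({k:np.round(v,3) for k,v in s.items()},r.tip_extent)
for n in("top","side"):
    d=r.get_image(n);cv2.imwrite(f"pics/{n}0.png",d["img"]);np.savez(f"{n}0.npz",**d);print(d["K"],np.round(d["world_to_cam"],4))
E
```

```text
pics
{'t': np.float64(0.0), 'joint_positions': array([ 1.194,  0.263, -0.049,  1.259,  0.   ,  1.416]), 'dq': array([ 0.001,  0.001, -0.   , -0.   ,  0.001,  0.   ]), 'joint_torque': array([ 5.0000e-03, -6.3763e+01,  3.8455e+01,  1.4000e-02,  0.0000e+00,
       -0.0000e+00]), 'tool_pos': array([0.115, 0.512, 0.221]), 'ee_rot': array([-3.141, -0.   ,  2.92 ]), 'contact_force': array([-0.016, -0.191, -0.612]), 'moment': array([-0.015, -0.001, -0.019]), 'grasp_force': np.float64(0.0), 'width': np.float64(0.085)} 0.025
[[405.26228141   0.         282.65513237]
 [  0.         405.26228141 209.4994373 ]
 [  0.           0.           1.        ]] [[-0.0108 -0.9994 -0.0337  0.0739]
 [ 0.986  -0.0163  0.1657 -0.5035]
 [-0.1662 -0.0314  0.9856 -0.9966]
 [ 0.      0.      0.      1.    ]]
[[486.72265275   0.         270.39474622]
 [  0.         486.72265275 212.37892355]
 [  0.           0.           1.        ]] [[ 0.9459 -0.3246 -0.0011 -0.4361]
 [ 0.2023  0.5869  0.784  -0.1904]
 [-0.2539 -0.7417  0.6208 -1.0251]
 [ 0.      0.      0.      1.    ]]
```

View pics/top0.png

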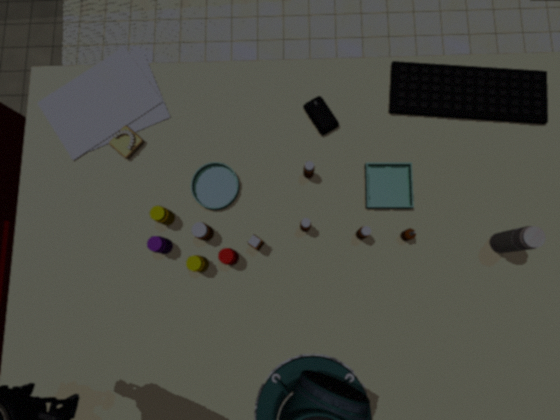

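View pics/side0.png

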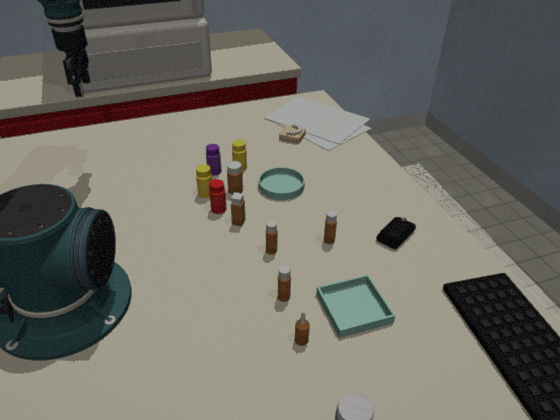

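Top view: tub near (215,187), tray (388,187), wide bottle (203,232) amid yellow/purple/red decoys, square (255,243), slims (309,168), (306,225), (363,233), dropper (408,236). The side view shows the same layout.

```bash
cat >h.py <<'E'
import cv2,numpy as np
def ray(d,u,v):
    K=d["K"];W=d["world_to_cam"];R=W[:3,:3];c=-R.T@W[:3,3]
    p=np.linalg.solve(K,[u,v,1.]);return c,R.T@np.array([p[0],-p[1],-p[2]])
def onz(d,u,v,z):
    c,q=ray(d,u,v);return c+q*(z-c[2])/q[2]
def tri(a,ua,b,ub):
    c1,q1=ray(a,*ua);c2,q2=ray(b,*ub);t=np.linalg.lstsq(np.c_[q1,-q2],c2-c1,rcond=None)[0]
    p1=c1+q1*t[0];p2=c2+q2*t[1];return (p1+p2)/2,np.linalg.norm(p1-p2)
def cloud(d):
    v,u=np.mgrid[:420,:560];K=d["K"];W=d["world_to_cam"];z=d["depth"]
    P=np.stack([(u-K[0,2])/K[0,0]*z,-(v-K[1,2])/K[1,1]*z,-z],-1)
    return (P-W[:3,3])@W[:3,:3]
E
python3 - <<'E'
from h import *
top=dict(np.load("top0.npz"));side=dict(np.load("side0.npz"))
for n,d,x in(("top",top,(130,140,430,280)),("side",side,(180,120,410,360))):
    i=d["img"];P=cloud(d);X=P[...,2]
    m=((X>0.078)&(X<0.09)&(d["depth"]>0)).astype(np.uint8)
    m[:x[1]]=0;m[x[3]:]=0;m[:,:x[0]]=0;m[:,x[2]:]=0
    k,l,st,ce=cv2.connectedComponentsWithStats(m)
    for j in range(1,k):
        if st[j,4]>3: 
            c=ce[j];q=P[l==j];print(n,c.round(1),st[j,2:],np.median(i[l==j],axis=0),"z",np.median(q[:,2]).round(3),"xy",onz(d,*c,.084)[:2].round(4),((q.min(0)+q.max(0))/2)[:2].round(4),"ext",np.ptp(q,axis=0)[:2].round(3))
    c=i[x[1]:x[3],x[0]:x[2]];f=min(800/c.shape[1],600/c.shape[0]);cv2.imwrite(f"pics/{n}z.png",cv2.convertScaleAbs(cv2.resize(c,None,fx=f,fy=f,interpolation=cv2.INTER_CUBIC),alpha=1.5))
    # tub: green, rim
    h=cv2.cvtColor(i,cv2.COLOR_BGR2HSV);g=((h[...,0]>65)&(h[...,0]<95)&(h[...,1]>40)&(h[...,2]>60)).astype(np.uint8);g[:x[1]]=0;g[x[3]:]=0;g[:,:x[0]]=0;g[:,x[2]:]=0
    for cn in cv2.findContours(g,cv2.RETR_EXTERNAL,2)[0]:
        if cv2.contourArea(cn)>300:
            M=cv2.moments(cn);print(n,"green",cv2.contourArea(cn),M['m10']/M['m00'],M['m01']/M['m00'])
            for z in(.024,):
                w=np.array([onz(d,*p[0],z)[:2] for p in cn],np.float32);print(cv2.minEnclosingCircle(w))
            mm=np.zeros_like(g);cv2.drawContours(mm,[cn],-1,1,-1);q=P[(mm>0)&(X>.018)&(X<.03)];print("rim z",np.median(q[:,2]),(q.min(0)+q.max(0))/2,np.ptp(q,axis=0), "floor",np.percentile(X[mm>0],[10,50]))
E
```

```text
top [308.8 165.3] [ 9 10 71] [93. 88. 87.] z 0.085 xy [ 0.6086 -0.0011] [ 0.6087 -0.0015] ext [0.024 0.02 ]
top [156.8 212.8] [ 16  15 183] [ 3. 88. 87.] z 0.084 xy [0.4945 0.3789] [0.4939 0.3791] ext [0.035 0.036]
top [305.2 222.1] [10 10 74] [93. 88. 87.] z 0.085 xy [0.4653 0.0108] [0.4647 0.0102] ext [0.022 0.022]
top [198.6 229.3] [ 16  15 188] [95. 88. 87.] z 0.084 xy [0.4515 0.2732] [0.4522 0.2734] ext [0.035 0.037]
top [365.5 230.5] [10 10 79] [93. 88. 87.] z 0.084 xy [ 0.4427 -0.1347] [ 0.4426 -0.1349] ext [0.022 0.022]
top [413.3 232.1] [4 3 9] [46. 49. 53.] z 0.082 xy [ 0.437  -0.2494] [ 0.4375 -0.2507] ext [0.005 0.007]
top [253.7 240.9] [ 14  13 100] [93. 88. 87.] z 0.084 xy [0.4211 0.1371] [0.421  0.1377] ext [0.03  0.032]
top [154.2 243.2] [ 16  15 187] [76. 22. 58.] z 0.084 xy [0.4189 0.3823] [0.4193 0.3826] ext [0.035 0.036]
top [225.5 255.5] [ 16  16 192] [11. 12. 89.] z 0.084 xy [0.3866 0.2058] [0.3866 0.2063] ext [0.036 0.037]
top [193.4 262.8] [ 16  16 191] [ 3. 89. 88.] z 0.084 xy [0.3698 0.2841] [0.3707 0.2847] ext [0.036 0.037]
top green 1636.5 387.683980038700
[... 1120 characters left out ...]
 [12 10 90] [158. 162. 160.] z 0.083 xy [ 0.4434 -0.1376] [ 0.4448 -0.1353] ext [0.024 0.025]
side [302.9 312.6] [ 3  4 11] [106. 111. 112.] z 0.082 xy [ 0.4376 -0.2532] [ 0.4386 -0.2505] ext [0.004 0.005]
side green 2997.5 354.8509313316652 305.2986933555741
((0.5652533769607544, -0.22011330723762512), 0.09080535918474197)
rim z 0.022346565441701428 [ 0.57069422 -0.21255854  0.02243775] [0.12277122 0.12343493 0.00886187] floor [0.00174033 0.00444115]
side green 1136.0 280.9586267605634 183.1148767605634
((0.573061466217041, 0.23351337015628815), 0.07602610439062119)
rim z 0.021619480881446527 [0.57688132 0.24853794 0.02232793] [0.12531281 0.1282705  0.00858234] floor [0.00166006 0.00511881]
```

View pics/topz.png

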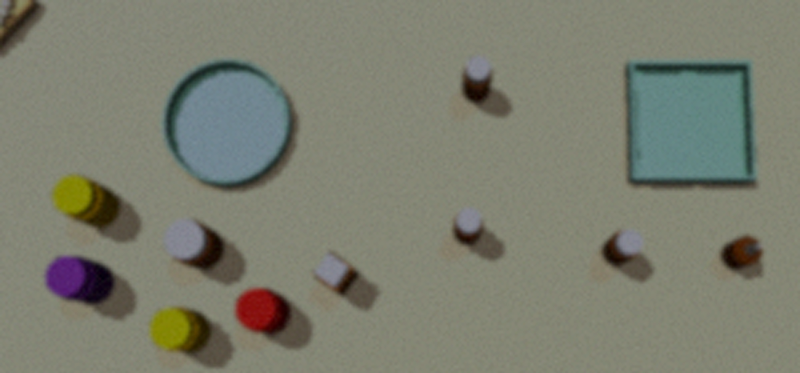

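Zoomed top view: the wide white-capped bottle at crop (187,240), neighbours yellow, purple, yellow and red leave the ±135° direction free. The tub is a clear circle.

```bash
cat >>h.py <<'E'
def rim(d):
    P=cloud(d);m=(P[...,2]>.017)&(P[...,2]<.032)&(np.hypot(P[...,0]-.577,P[...,1]-.248)<.075)&(np.hypot(P[...,0]-.577,P[...,1]-.248)>.05)
    q=P[m];A=np.c_[2*q[:,:2],np.ones(len(q))];s=np.linalg.lstsq(A,(q[:,:2]**2).sum(1),rcond=None)[0]
    return s[:2],np.sqrt(s[2]+s[0]**2+s[1]**2),np.median(q[:,2]),len(q)
def go(x,y,z,yaw=None):
    "steps from current pose (tool down) to TCP target; yaw in deg; turn first, then shift"
    from cell import r
    s=r.get_state();p=s["tool_pos"];w=s["ee_rot"];y0=w[2]
    R=cv2.Rodrigues(np.array([0,0,1.]))[0]
    print("pos",p.round(4),"rpy",np.round(w,3),"yaw",np.degrees(y0).round(1),"w",round(float(s["width"]),4),"t",round(float(s["t"]),1),"q6",s["joint_positions"].round(2)[[0,5]])
    yw=y0 if yaw is None else np.radians(yaw)
    a=-(np.angle(np.exp(1j*(yw-y0))));print("turn z units",(a/.12).round(2))
    d=np.array([x,y,z])-p;c,S=np.cos(yw),np.sin(yw)
    print("shift units x y z",(np.array([c*d[0]+S*d[1],S*d[0]-c*d[1],-d[2]])/.04).round(2))
E
python3 - <<'E'
from h import *
for n in("top","side"):print(rim(dict(np.load(n+"0.npz"))))
top=dict(np.load("top0.npz"));P=cloud(top);m=(np.hypot(P[...,0]-.577,P[...,1]-.248)<.045);print("floor",np.median(P[m][:,2]))
top,side=[dict(np.load(n+"0.npz")) for n in("top","side")]
for a,b in(((198.6,229.3),(233.7,163.8)),((308.8,165.3),(331.4,213.2)),((305.2,222.1),(271,223)),((365.5,230.5),(284.2,268.5))):print(tri(top,a,side,b))
go(.4515,.273,.14,225)
E
```

```text
(array([0.57704348, 0.24920806]), np.float64(0.061577560519222946), np.float64(0.023569367121523344), 271)
(array([0.57810184, 0.24875002]), np.float64(0.06158643592614234), np.float64(0.021536884364821065), 263)
floor 0.00449178944181324
(array([0.45165183, 0.27259203, 0.08623028]), np.float64(0.0007526227450021198))
(array([ 0.60941604, -0.00121259,  0.08389705]), np.float64(0.0013245690996491449))
(array([0.46584866, 0.01074165, 0.08392838]), np.float64(0.0009151320861896398))
(array([ 0.4434499 , -0.13498129,  0.08438946]), np.float64(0.0018536946007802076))
pos [0.1154 0.5119 0.2213] rpy [-3.141 -0.     2.92 ] yaw 167.3 w 0.0856 t 0.1 q6 [1.19 1.42]
turn z units -8.39
shift units x y z [ -1.72 -10.17   2.03]
```

Call:
jog_arm --commands "0 0 0 0 0 -0.93;0 0 0 0 0 -0.93;0 0 0 0 0 -0.93;0 0 0 0 0 -0.93;0 0 0 0 0 -0.93;0 0 0 0 0 -0.93;0 0 0 0 0 -0.93;0 0 0 0 0 -0.93;0 0 0 0 0 -0.95;0 0 0 0 0 0" --fingers 0.7

```text
t: 1.1
tool_pos: [0.1154, 0.512, 0.2214]
ee_rot: [-3.141, -0.001, -2.355]
contact_force: [0.7, 0.3, 0.3]
width: 0.0727
grasp_force: 0.0
```

Call:
jog_arm --commands "-0.15 -0.9 0 0 0 0;-0.15 -0.9 0 0 0 0;-0.15 -0.9 0 0 0 0;-0.15 -0.9 0 0 0 0;-0.15 -0.9 0 0 0 0;-0.15 -0.9 0 0 0 0;-0.15 -0.9 0 0 0 0;-0.15 -0.9 0 0 0 0;-0.15 -0.9 0 0 0 0;-0.15 -0.9 0 0 0 0;-0.15 -0.9 0 0 0 0;0 0 0 0 0 0"

```text
t: 2.3
tool_pos: [0.4449, 0.2765, 0.2211]
ee_rot: [-3.141, -0.0, -2.364]
contact_force: [0.4, 0.4, -0.4]
width: 0.0725
grasp_force: 0.0
```

```bash
python3 -c "
from h import *
go(.4517,.2728,.062,225)"
```

```text
pos [0.4449 0.2765 0.2211] rpy [-3.141 -0.    -2.364] yaw -135.4 w 0.0725 t 2.3 q6 [ 0.4  -0.38]
turn z units -0.06
shift units x y z [-0.05 -0.19  3.98]
```

Call:
jog_arm --commands "-0.05 -0.19 0 0 0 0;0 0 0.7 0 0 0;0 0 0.7 0 0 0;0 0 0.7 0 0 0;0 0 0.7 0 0 0;0 0 0.6 0 0 0;0 0 0.6 0 0 0;0 0 0 0 0 0;0 0 0 0 0 0"

```text
t: 3.2
tool_pos: [0.4486, 0.2751, 0.0622]
ee_rot: [3.141, -0.0, -2.357]
contact_force: [-0.6, 0.7, 0.0]
width: 0.0727
grasp_force: 0.0
```

Call:
jog_arm --commands "0 0 0 0 0 0;0 0 0 0 0 0;0 0 0 0 0 0;0 0 0 0 0 0;0 0 0 0 0 0;0 0 0 0 0 0;0 0 0 0 0 0;0 0 0 0 0 0" --fingers -1

```text
t: 4.0
tool_pos: [0.4498, 0.2751, 0.0629]
ee_rot: [-3.141, 0.002, -2.357]
contact_force: [-0.7, -0.7, 10.1]
width: 0.0342
grasp_force: 58.7
```

Call:
jog_arm --commands "0 0 -0.3 0 0 0;0 0 -0.6 0 0 0;0 0 -0.8 0 0 0;0 0 -0.8 0 0 0;0 0 -0.5 0 0 0;0 0 0 0 0 0;0 0 0 0 0 0"

```text
t: 4.7
tool_pos: [0.4489, 0.2747, 0.1816]
ee_rot: [-3.141, 0.0, -2.357]
contact_force: [0.2, 0.3, -1.2]
width: 0.0344
grasp_force: 60.2
```

```bash
python3 - <<'E'
from h import *
from cell import r
d=r.get_image("side");cv2.imwrite("pics/s1.png",cv2.resize(d["img"][80:280,150:400],None,fx=3,fy=3))
go(.577,.249,.18)
E
```

```text
pos [0.4485 0.2745 0.181 ] rpy [ 3.141e+00 -1.000e-03 -2.357e+00] yaw -135.0 w 0.0347 t 4.8 q6 [ 0.39 -0.39]
turn z units -0.0
shift units x y z [-1.82 -2.72  0.03]
```

View pics/s1.png

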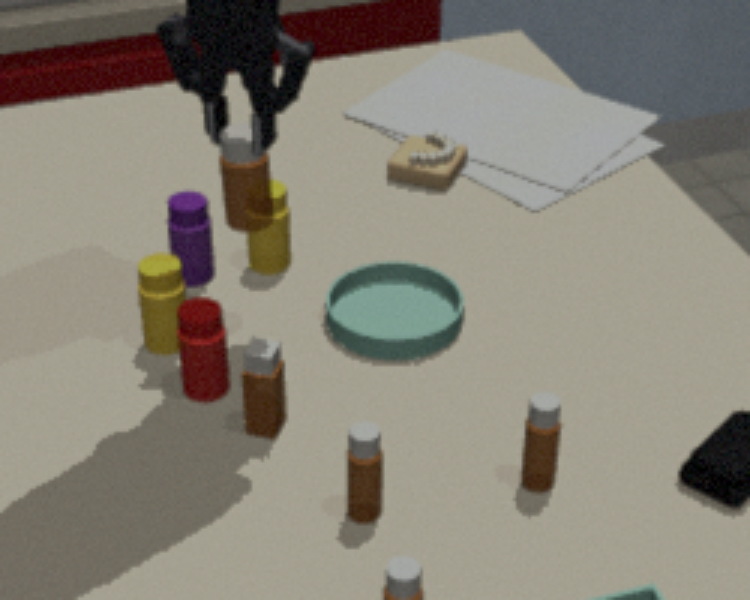

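The wide bottle is lifted upright near crop (247,180), but held by the cap, with fingertips just above the amber body. I'll measure its actual height and axis.

```bash
cat >>h.py <<'E'
def held(d,c,rad=.05):
    "amber pixels near c, points as cloud"
    P=cloud(d);h=cv2.cvtColor(d["img"],cv2.COLOR_BGR2HSV)
    m=(h[...,0]<16)&(h[...,1]>110)&(np.hypot(P[...,0]-c[0],P[...,1]-c[1])<rad)&(P[...,2]>.004)
    q=P[m]
    print(len(q),"z range",np.percentile(q[:,2],[1,5,95,99]).round(4))
    for z0 in np.arange(q[:,2].min(),q[:,2].max(),.015):
        k=q[(q[:,2]>=z0)&(q[:,2]<z0+.015)]
        if len(k)>15:
            A=np.c_[2*k[:,:2],np.ones(len(k))];s=np.linalg.lstsq(A,(k[:,:2]**2).sum(1),rcond=None)[0]
            print(round(z0+.0075,3),"axis",s[:2].round(4),"r",np.sqrt(s[2]+s[0]**2+s[1]**2).round(4),len(k))
    return m
E
python3 - <<'E'
from h import *
from cell import r
for n in("side","top"):
    d=r.get_image(n);P=cloud(d);print(n);held(d,(.4485,.2745))
    m=(d["img"].min(2)>110)&(np.hypot(P[...,0]-.4485,P[...,1]-.2745)<.04)&(P[...,2]>.05)
    print("white",m.sum(),P[m].min(0),P[m].max(0)) if m.any() else 0
E
```

```text
side
226 z range [0.1224 0.1271 0.2813 0.3316]
0.128 axis [0.4487 0.2692] r 0.0151 24
0.143 axis [0.4491 0.2697] r 0.0165 49
0.158 axis [0.4489 0.2688] r 0.0153 41
0.173 axis [0.4493 0.2717] r 0.0175 64
0.188 axis [0.4487 0.2714] r 0.0165 23
white 40 [0.43588328 0.26396779 0.19783998] [0.45938629 0.29635938 0.20465979]
top
127 z range [0.1334 0.1383 0.3417 0.3496]
0.14 axis [0.4494 0.2728] r 0.0196 22
0.155 axis [0.4494 0.2737] r 0.0199 24
0.17 axis [0.4497 0.276 ] r 0.0218 24
0.185 axis [0.4473 0.2727] r 0.017 32
white 1 [0.4488549  0.26754491 0.20383992] [0.4488549  0.26754491 0.20383992]
```

Call:
jog_arm --commands "-0.35 -0.5 0 0 0 0;-0.45 -0.7 0 0 0 0;-0.45 -0.7 0 0 0 0;-0.35 -0.5 0 0 0 0;-0.2 -0.3 0 0 0 0;0 0 0 0 0 0;0 0 0 0 0 0"

```text
t: 5.55
tool_pos: [0.5755, 0.2491, 0.1808]
ee_rot: [3.141, -0.001, -2.357]
contact_force: [-0.3, 0.1, -1.1]
width: 0.0345
grasp_force: 60.2
```

```bash
python3 - <<'E'
from h import *
from cell import r
go(.577,.249,.069,225)
for n in("side","top"):
    d=r.get_image(n);print(n);held(d,(.577,.249),.04)
E
```

```text
pos [0.5755 0.2491 0.1808] rpy [ 3.141e+00 -1.000e-03 -2.357e+00] yaw -135.0 w 0.0345 t 5.5 q6 [ 0.28 -0.51]
turn z units -0.01
shift units x y z [-0.02 -0.03  2.8 ]
side
289 z range [0.1225 0.126  0.2092 0.3172]
0.128 axis [0.5765 0.2442] r 0.0166 60
0.143 axis [0.5758 0.2442] r 0.0168 63
0.158 axis [0.5753 0.244 ] r 0.0161 69
0.173 axis [0.5756 0.2444] r 0.0161 69
top
110 z range [0.1356 0.14   0.222  0.34  ]
0.142 axis [0.5742 0.2461] r 0.0172 21
0.157 axis [0.5761 0.2492] r 0.0206 22
0.172 axis [0.575  0.2485] r 0.0195 28
0.187 axis [0.5748 0.2485] r 0.0184 33
```

Call:
jog_arm --commands "-0.03 -0.02 0.4 0 0 0;0 0 0.7 0 0 0;0 0 0.7 0 0 0;0 0 0.5 0 0 0;0 0 0.3 0 0 0;0 0 0.15 0 0 0;0 0 0 0 0 0;0 0 0.05 0 0 0;0 0 0.03 0 0 0;0 0 0.03 0 0 0;0 0 0 0 0 0"

```text
t: 6.75
tool_pos: [0.5776, 0.2495, 0.0674]
ee_rot: [-3.141, 0.0, -2.357]
contact_force: [0.6, -0.3, -1.1]
width: 0.034
grasp_force: 60.2
```

Call:
jog_arm --commands "0 0 0.03 0 0 0;0 0 0 0 0 0;0 0 0.02 0 0 0;0 0 0 0 0 0"

```text
t: 7.15
tool_pos: [0.5785, 0.2499, 0.0669]
ee_rot: [-3.14, 0.003, -2.357]
contact_force: [-1.7, -0.4, 14.6]
width: 0.0343
grasp_force: 61.9
```

Call:
jog_arm --commands "0 0 0 0 0 0;0 0 0 0 0 0;0 0 0 0 0 0;0 0 0 0 0 0;0 0 0 0 0 0" --fingers 0.7

```text
t: 7.65
tool_pos: [0.5775, 0.2495, 0.0652]
ee_rot: [3.142, -0.0, -2.357]
contact_force: [-0.2, -0.1, -0.1]
width: 0.0723
grasp_force: 0.0
```

Call:
jog_arm --commands "0 0 -0.3 0 0 0;0 0 -0.6 0 0 0;0 0 -0.8 0 0 0;0 0 -0.8 0 0 0;0 0 -0.8 0 0 0;0 0 -0.6 0 0 0;0 0 0 0 0 0"

```text
t: 8.35
tool_pos: [0.5787, 0.2498, 0.2255]
ee_rot: [-3.139, 0.005, -2.357]
contact_force: [0.1, -0.0, -1.1]
width: 0.0727
grasp_force: 0.0
```

```bash
python3 - <<'E'
from h import *
go(.4655,.0107,.19,90)
E
```

```text
pos [0.5787 0.2498 0.2255] rpy [-3.139  0.005 -2.357] yaw -135.0 w 0.0727 t 8.3 q6 [ 0.28 -0.51]
turn z units 19.63
shift units x y z [-5.98 -2.83  0.89]
```

Call:
jog_arm --commands "0 0 0 0 0 0.93;0 0 0 0 0 0.93;0 0 0 0 0 0.93;0 0 0 0 0 0.93;0 0 0 0 0 0.93;0 0 0 0 0 0.93;0 0 0 0 0 0.96;0 0 0 0 0 0"

```text
t: 9.15
tool_pos: [0.5773, 0.2494, 0.2213]
ee_rot: [-3.142, -0.0, 3.14]
contact_force: [-0.3, -0.1, -0.5]
width: 0.0724
grasp_force: 0.0
```

Call:
jog_arm --commands "0.4 -0.8 0 0 0 0;0.4 -0.8 0 0 0 0;0.4 -0.8 0 0 0 0;0.4 -0.8 0 0 0 0;0.4 -0.8 0 0 0 0;0.3 -0.8 0 0 0 0;0.3 -0.7 0 0 0 0;0.23 -0.48 0 0 0 0;0 0 0 0 0 0"

```text
t: 10.05
tool_pos: [0.4634, 0.0086, 0.2216]
ee_rot: [-3.141, 0.0, -3.14]
contact_force: [0.2, -0.2, 0.9]
width: 0.0726
grasp_force: 0.0
```

```bash
cat >>h.py <<'E'
def caps(d,c=(.577,.249),rad=.07):
    P=cloud(d);m=((P[...,2]>.08)&(P[...,2]<.095)&(np.hypot(P[...,0]-c[0],P[...,1]-c[1])<rad)).astype(np.uint8)
    k,l,st,ce=cv2.connectedComponentsWithStats(m)
    for j in range(1,k):
        if st[j,4]>15:print("cap",onz(d,*ce[j],.088)[:2].round(4),"z",np.median(P[l==j][:,2]).round(4),st[j,2:])
E
python3 - <<'E'
from h import *
from cell import r
go(.4655,.0107,.062,180)
d=r.get_image("top");caps(d);cv2.imwrite("pics/t2.png",cv2.convertScaleAbs(cv2.resize(d["img"][140:280,130:430],None,fx=2.6,fy=2.6),alpha=1.5))
E
```

```text
pos [0.4634 0.0086 0.2216] rpy [-3.141  0.    -3.14 ] yaw -179.9 w 0.0726 t 10.1 q6 [-0.16 -0.16]
turn z units 0.01
shift units x y z [-0.05  0.05  3.99]
cap [0.5796 0.2473] z 0.0878 [ 16  15 182]
```

View pics/t2.png

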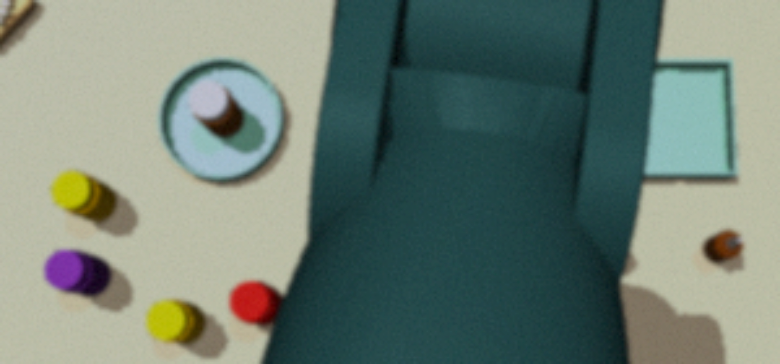

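Wide bottle stands upright in the tub at crop (215,105), about 3 mm from centre. The camera reads about (+2, −2) mm from the robot frame, so I'll correct for that.

Call:
jog_arm --commands "0 0.1 0 0 0 0;0 0 0.7 0 0 0;0 0 0.7 0 0 0;0 0 0.7 0 0 0;0 0 0.7 0 0 0;0 0 0.6 0 0 0;0 0 0.6 0 0 0;0 0 0 0 0 0;0 0 0 0 0 0"

```text
t: 11.0
tool_pos: [0.4646, 0.015, 0.0617]
ee_rot: [3.141, -0.001, -3.14]
contact_force: [0.1, -0.2, 0.9]
width: 0.0725
grasp_force: 0.0
```

Call:
jog_arm --commands "0 0 0 0 0 0;0 0 0 0 0 0;0 0 0 0 0 0;0 0 0 0 0 0;0 0 0 0 0 0;0 0 0 0 0 0;0 0 0 0 0 0;0 0 0 0 0 0" --fingers -1

```text
t: 11.8
tool_pos: [0.4651, 0.0141, 0.062]
ee_rot: [-3.141, 0.002, -3.141]
contact_force: [-0.1, -0.1, 6.7]
width: 0.0202
grasp_force: 58.4
```

Call:
jog_arm --commands "0 0 -0.3 0 0 0;0 0 -0.6 0 0 0;0 0 -0.8 0 0 0;0 0 -0.8 0 0 0;0 0 -0.5 0 0 0;0 0 0 0 0 0;0 0 0 0 0 0"

```text
t: 12.5
tool_pos: [0.4644, 0.0142, 0.1811]
ee_rot: [-3.142, 0.0, -3.141]
contact_force: [-0.3, 0.4, -1.2]
width: 0.0201
grasp_force: 58.6
```

```bash
python3 - <<'E'
from h import *
from cell import r
d=r.get_image("side");cv2.imwrite("pics/s2.png",cv2.resize(d["img"][80:280,150:400],None,fx=3,fy=3))
for a in(180,60,-60):print(a,(np.array([.575,.2512])+.0405*np.array([np.cos(np.radians(a)),np.sin(np.radians(a))])).round(4))
go(.5345,.2512,.18,180);p=r.get_state()["tool_pos"];held(d,p,.04)
E
```

```text
180 [0.5345 0.2512]
60 [0.5952 0.2863]
-60 [0.5952 0.2161]
pos [0.464  0.0143 0.1805] rpy [ 3.141e+00 -1.000e-03 -3.141e+00] yaw -180.0 w 0.0202 t 12.6 q6 [-0.15 -0.15]
turn z units 0.0
shift units x y z [-1.76  5.92  0.01]
218 z range [0.1215 0.1268 0.2369 0.3494]
0.129 axis [0.4646 0.0076] r 0.0101 42
0.144 axis [0.4649 0.0081] r 0.0104 53
0.159 axis [0.4646 0.0086] r 0.0105 53
0.174 axis [0.4644 0.01  ] r 0.0103 44
```

View pics/s2.png

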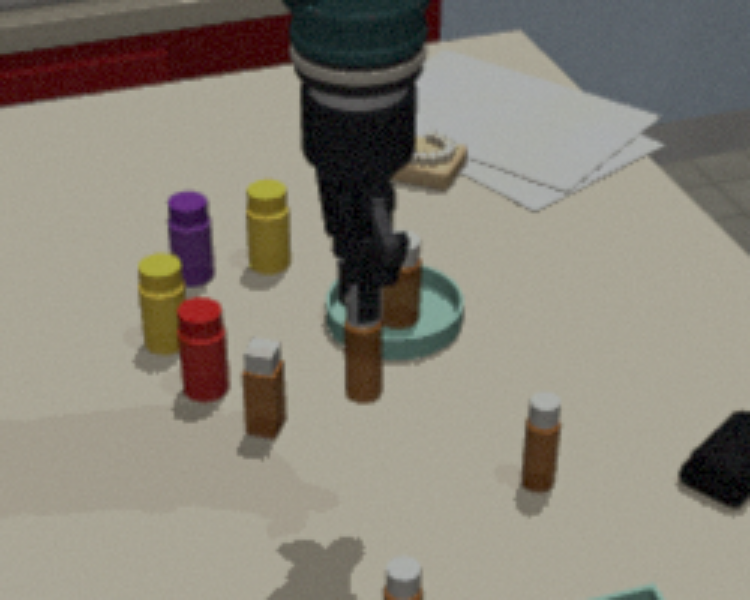

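Slim B is gripped by its cap and hangs upright at crop (363,355).

Call:
jog_arm --commands "-0.15 0.5 0 0 0 0;-0.25 0.8 0 0 0 0;-0.25 0.8 0 0 0 0;-0.25 0.8 0 0 0 0;-0.25 0.8 0 0 0 0;-0.2 0.8 0 0 0 0;-0.2 0.7 0 0 0 0;-0.15 0.4 0 0 0 0;-0.05 0.25 0 0 0 0;0 0 0 0 0 0;0 0 0 0 0 0"

```text
t: 13.65
tool_pos: [0.5339, 0.2476, 0.1808]
ee_rot: [-3.141, -0.001, -3.142]
contact_force: [-0.2, -0.4, -0.0]
width: 0.0204
grasp_force: 58.7
```

```bash
python3 - <<'E'
from h import *
from cell import r
go(.5345,.2512,.069,180)
for n in("side","top"):
    d=r.get_image(n);print(n);P=cloud(d);h=cv2.cvtColor(d["img"],cv2.COLOR_BGR2HSV)
    m=(h[...,0]<16)&(h[...,1]>110)&(np.hypot(P[...,0]-.5345,P[...,1]-.249)<.04)&(P[...,2]>.112)&(P[...,2]<.19)
    q=P[m];print(len(q),np.median(q,0).round(4),q.min(0).round(3),q.max(0).round(3))
E
```

```text
pos [0.5339 0.2476 0.1808] rpy [-3.141e+00 -1.000e-03 -3.142e+00] yaw -180.0 w 0.0204 t 13.7 q6 [0.3 0.3]
turn z units 0.0
shift units x y z [-0.01  0.09  2.79]
side
174 [0.531  0.2348 0.1547] [0.521 0.228 0.122] [0.545 0.247 0.185]
top
44 [0.5247 0.2357 0.1569] [0.521 0.23  0.124] [0.543 0.248 0.186]
```

Call:
jog_arm --commands "-0.03 0.12 0 0 0 0;0 0 0.5 0 0 0;0 0 0.7 0 0 0;0 0 0.7 0 0 0;0 0 0.5 0 0 0;0 0 0.3 0 0 0;0 0 0.07 0 0 0;0 0 0 0 0 0;0 0 0.04 0 0 0;0 0 0 0 0 0;0 0 0.03 0 0 0;0 0 0 0 0 0"

```text
t: 14.95
tool_pos: [0.5356, 0.2531, 0.0679]
ee_rot: [3.141, 0.0, -3.141]
contact_force: [0.0, 0.4, -1.0]
width: 0.0205
grasp_force: 58.7
```

Call:
jog_arm --commands "0 0 0.02 0 0 0;0 0 0 0 0 0"

```text
t: 15.15
tool_pos: [0.5355, 0.2531, 0.0668]
ee_rot: [-3.142, -0.0, -3.141]
contact_force: [0.1, -0.6, -0.1]
width: 0.0202
grasp_force: 58.7
```

Call:
jog_arm --commands "0 0 0.02 0 0 0;0 0 0 0 0 0"

```text
t: 15.35
tool_pos: [0.5357, 0.2531, 0.0662]
ee_rot: [3.142, 0.0, -3.141]
contact_force: [-0.4, 0.4, 0.3]
width: 0.0206
grasp_force: 59.0
```

Call:
jog_arm --commands "0 0 0 0 0 0;0 0 0 0 0 0;0 0 0 0 0 0;0 0 0 0 0 0;0 0 0 0 0 0;0 0 0 0 0 0" --fingers 0.5

```text
t: 15.95
tool_pos: [0.5355, 0.2531, 0.0661]
ee_rot: [-3.142, -0.0, -3.141]
contact_force: [-0.0, -0.4, 0.5]
width: 0.0638
grasp_force: 0.0
```

Call:
jog_arm --commands "0 0 -0.3 0 0 0;0 0 -0.6 0 0 0;0 0 -0.8 0 0 0;0 0 -0.8 0 0 0;0 0 -0.8 0 0 0;0 0 -0.6 0 0 0;0 0 0 0 0 0;0 0 0 0 0 0"

```text
t: 16.75
tool_pos: [0.5357, 0.2531, 0.2228]
ee_rot: [3.141, 0.001, -3.141]
contact_force: [-0.1, 0.6, -0.6]
width: 0.064
grasp_force: 0.0
```

```bash
python3 - <<'E'
from h import *
go(.4413,-.133,.22,120)
E
```

```text
pos [0.5357 0.2531 0.2228] rpy [ 3.141e+00  1.000e-03 -3.141e+00] yaw -180.0 w 0.064 t 16.8 q6 [0.3 0.3]
turn z units 8.73
shift units x y z [-7.18 -6.87  0.07]
```

Call:
jog_arm --commands "0 0 0 0 0 0.97;0 0 0 0 0 0.97;0 0 0 0 0 0.97;0 0 0 0 0 0.97;0 0 0 0 0 0.97;0 0 0 0 0 0.97;0 0 0 0 0 0.97;0 0 0 0 0 0.97;0 0 0 0 0 0.97;0 0 0 0 0 0"

```text
t: 17.75
tool_pos: [0.5351, 0.2529, 0.2213]
ee_rot: [-3.14, -0.0, 2.092]
contact_force: [0.1, -0.7, 0.1]
width: 0.064
grasp_force: 0.0
```

Call:
jog_arm --commands "-0.5 -0.5 0 0 0 0;-0.7 -0.7 0 0 0 0;-0.7 -0.7 0 0 0 0;-0.7 -0.7 0 0 0 0;-0.7 -0.7 0 0 0 0;-0.7 -0.7 0 0 0 0;-0.7 -0.6 0 0 0 0;-0.7 -0.6 0 0 0 0;-0.7 -0.6 0 0 0 0;-0.6 -0.6 0 0 0 0;-0.45 -0.45 0 0 0 0;0 0 0 0 0 0"

```text
t: 18.95
tool_pos: [0.4403, -0.1338, 0.2216]
ee_rot: [-3.141, -0.0, 2.095]
contact_force: [0.4, -0.0, 0.5]
width: 0.064
grasp_force: 0.0
```

```bash
python3 - <<'E'
from h import *
from cell import r
go(.4413,-.133,.062,120)
d=r.get_image("top");caps(d)
E
```

```text
pos [ 0.4403 -0.1338  0.2216] rpy [-3.141 -0.     2.095] yaw 120.0 w 0.064 t 18.9 q6 [-0.47  0.57]
turn z units 0.0
shift units x y z [0.   0.03 3.99]
cap [0.5795 0.2472] z 0.0881 [ 16  15 182]
cap [0.5357 0.2484] z 0.0884 [10 10 76]
```

Call:
jog_arm --commands "0 0.03 0 0 0 0;0 0 0.7 0 0 0;0 0 0.7 0 0 0;0 0 0.7 0 0 0;0 0 0.7 0 0 0;0 0 0.6 0 0 0;0 0 0.6 0 0 0;0 0 0 0 0 0;0 0 0 0 0 0"

```text
t: 19.9
tool_pos: [0.4424, -0.1303, 0.0625]
ee_rot: [-3.141, -0.001, 2.096]
contact_force: [-0.5, -0.5, 0.1]
width: 0.0641
grasp_force: 0.0
```

Call:
jog_arm --commands "0 0 0 0 0 0;0 0 0 0 0 0;0 0 0 0 0 0;0 0 0 0 0 0;0 0 0 0 0 0;0 0 0 0 0 0;0 0 0 0 0 0;0 0 0 0 0 0" --fingers -1

```text
t: 20.7
tool_pos: [0.4429, -0.1314, 0.0631]
ee_rot: [3.14, 0.002, 2.094]
contact_force: [-1.8, 0.6, 9.6]
width: 0.0203
grasp_force: 58.3
```

Call:
jog_arm --commands "0 0 -0.3 0 0 0;0 0 -0.6 0 0 0;0 0 -0.8 0 0 0;0 0 -0.8 0 0 0;0 0 -0.5 0 0 0;0 0 0 0 0 0;0 0 0 0 0 0"

```text
t: 21.4
tool_pos: [0.4423, -0.131, 0.182]
ee_rot: [3.141, 0.0, 2.094]
contact_force: [0.6, 0.4, -1.1]
width: 0.0202
grasp_force: 58.7
```

```bash
python3 - <<'E'
from h import *
go(.5952,.2161,.18,120)
E
```

```text
pos [ 0.4423 -0.131   0.182 ] rpy [3.141 0.    2.094] yaw 120.0 w 0.0202 t 21.4 q6 [-0.46  0.58]
turn z units -0.0
shift units x y z [5.6  7.65 0.05]
```

Call:
jog_arm --commands "0.3 0.4 0 0 0 0;0.6 0.8 0 0 0 0;0.6 0.8 0 0 0 0;0.6 0.8 0 0 0 0;0.6 0.8 0 0 0 0;0.6 0.8 0 0 0 0;0.6 0.8 0 0 0 0;0.6 0.8 0 0 0 0;0.5 0.7 0 0 0 0;0.4 0.6 0 0 0 0;0.2 0.35 0 0 0 0;0 0 0 0 0 0"

```text
t: 22.6
tool_pos: [0.5953, 0.2175, 0.18]
ee_rot: [-3.139, -0.001, 2.096]
contact_force: [0.4, -0.3, -0.2]
width: 0.0203
grasp_force: 58.9
```

```bash
cat >>h.py <<'E'
def hang(c):
    "centre of hanging slim: fixed-radius fit (14 mm) on amber points in both views, camera frame"
    from cell import r
    from scipy.optimize import least_squares
    for n in("side","top"):
        d=r.get_image(n);P=cloud(d);h=cv2.cvtColor(d["img"],cv2.COLOR_BGR2HSV)
        m=(h[...,0]<16)&(h[...,1]>110)&(np.hypot(P[...,0]-c[0],P[...,1]-c[1])<.025)&(P[...,2]>.112)&(P[...,2]<.18)
        q=P[m]
        if len(q)>20:
            s=least_squares(lambda x:np.hypot(q[:,0]-x[0],q[:,1]-x[1])-.014,c,loss="soft_l1",f_scale=.002).x;print(n,len(q),s.round(4))
E
python3 - <<'E'
from h import *
go(.5952,.2161,.069,120);hang((.597,.214))
E
```

```text
pos [0.5953 0.2175 0.18  ] rpy [-3.139e+00 -1.000e-03  2.096e+00] yaw 120.1 w 0.0203 t 22.6 q6 [0.22 1.27]
turn z units 0.01
shift units x y z [-0.03 -0.02  2.78]
side 166 [0.597  0.2141]
```

Call:
jog_arm --commands "-0.05 0 0 0 0 0;0 0 0.5 0 0 0;0 0 0.7 0 0 0;0 0 0.7 0 0 0;0 0 0.5 0 0 0;0 0 0.3 0 0 0;0 0 0.07 0 0 0;0 0 0 0 0 0;0 0 0.04 0 0 0;0 0 0 0 0 0;0 0 0.02 0 0 0;0 0 0 0 0 0"

```text
t: 23.9
tool_pos: [0.5964, 0.2143, 0.0691]
ee_rot: [3.141, 0.0, 2.094]
contact_force: [-0.3, -0.7, 0.4]
width: 0.0201
grasp_force: 58.9
```

Call:
jog_arm --commands "0 0 0.02 0 0 0;0 0 0 0 0 0"

```text
t: 24.1
tool_pos: [0.5963, 0.2143, 0.068]
ee_rot: [-3.142, -0.0, 2.094]
contact_force: [-0.6, -0.5, -0.5]
width: 0.02
grasp_force: 58.9
```

Call:
jog_arm --commands "0 0 0.02 0 0 0;0 0 0 0 0 0;0 0 0.02 0 0 0;0 0 0 0 0 0"

```text
t: 24.5
tool_pos: [0.5966, 0.2142, 0.0672]
ee_rot: [3.141, 0.0, 2.094]
contact_force: [-2.3, 0.2, 8.1]
width: 0.0204
grasp_force: 59.7
```

Call:
jog_arm --commands "0 0 0 0 0 0;0 0 0 0 0 0;0 0 0 0 0 0;0 0 0 0 0 0;0 0 0 0 0 0;0 0 0 0 0 0" --fingers 0.5

```text
t: 25.1
tool_pos: [0.5963, 0.2142, 0.0664]
ee_rot: [-3.142, -0.0, 2.094]
contact_force: [-0.6, -0.7, 0.2]
width: 0.064
grasp_force: 0.0
```

Call:
jog_arm --commands "0 0 -0.3 0 0 0;0 0 -0.6 0 0 0;0 0 -0.8 0 0 0;0 0 -0.8 0 0 0;0 0 -0.8 0 0 0;0 0 -0.6 0 0 0;0 0 0 0 0 0;0 0 0 0 0 0"

```text
t: 25.9
tool_pos: [0.5964, 0.2142, 0.2232]
ee_rot: [3.14, 0.0, 2.094]
contact_force: [0.7, 0.1, -0.7]
width: 0.0636
grasp_force: 0.0
```

```bash
python3 - <<'E'
from h import *
go(.607,.0008,.22,240)
E
```

```text
pos [0.5964 0.2142 0.2232] rpy [3.14  0.    2.094] yaw 120.0 w 0.0636 t 25.9 q6 [0.22 1.26]
turn z units -17.46
shift units x y z [ 4.49 -2.9   0.08]
```

Call:
jog_arm --commands "0 0 0 0 0 -0.97;0 0 0 0 0 -0.97;0 0 0 0 0 -0.97;0 0 0 0 0 -0.97;0 0 0 0 0 -0.97;0 0 0 0 0 -0.97;0 0 0 0 0 -0.97;0 0 0 0 0 -0.97;0 0 0 0 0 -0.97;0 0 0 0 0 0"

```text
t: 26.9
tool_pos: [0.5958, 0.2141, 0.2217]
ee_rot: [-3.141, -0.002, -3.14]
contact_force: [-0.8, 0.6, -0.1]
width: 0.0636
grasp_force: 0.0
```

Call:
jog_arm --commands "0 0 0 0 0 -0.97;0 0 0 0 0 -0.97;0 0 0 0 0 -0.97;0 0 0 0 0 -0.97;0 0 0 0 0 -0.97;0 0 0 0 0 -0.97;0 0 0 0 0 -0.97;0 0 0 0 0 -0.97;0 0 0 0 0 -0.97;0 0 0 0 0 0"

```text
t: 27.9
tool_pos: [0.596, 0.2142, 0.222]
ee_rot: [3.141, -0.001, -2.095]
contact_force: [-0.0, 0.3, -0.7]
width: 0.0639
grasp_force: 0.0
```

Call:
jog_arm --commands "0.5 -0.3 0 0 0 0;0.8 -0.5 0 0 0 0;0.8 -0.5 0 0 0 0;0.8 -0.5 0 0 0 0;0.8 -0.5 0 0 0 0;0.5 -0.4 0 0 0 0;0.3 -0.2 0 0 0 0;0 0 0 0 0 0"

```text
t: 28.7
tool_pos: [0.6069, -0.0009, 0.2222]
ee_rot: [3.141, -0.0, -2.099]
contact_force: [0.6, -0.0, 1.0]
width: 0.0642
grasp_force: 0.0
```

```bash
python3 - <<'E'
from h import *
from cell import r
go(.607,.0008,.062,240)
d=r.get_image("top");caps(d)
E
```

```text
pos [ 0.6069 -0.0009  0.2222] rpy [ 3.141 -0.    -2.099] yaw -120.3 w 0.0642 t 28.7 q6 [-0.14 -1.18]
turn z units -0.04
shift units x y z [-0.04  0.02  4.  ]
cap [0.5959 0.2096] z 0.088 [10 10 74]
cap [0.5799 0.2476] z 0.0884 [ 16  15 177]
cap [0.5356 0.2487] z 0.0881 [10 10 76]
```

Call:
jog_arm --commands "-0.04 0.02 0 0 0 0;0 0 0.7 0 0 0;0 0 0.7 0 0 0;0 0 0.7 0 0 0;0 0 0.7 0 0 0;0 0 0.6 0 0 0;0 0 0.6 0 0 0;0 0 0 0 0 0;0 0 0 0 0 0"

```text
t: 29.65
tool_pos: [0.607, 0.0031, 0.063]
ee_rot: [3.141, -0.0, -2.093]
contact_force: [1.0, -0.3, 0.7]
width: 0.064
grasp_force: 0.0
```

Call:
jog_arm --commands "0 0 0 0 0 0;0 0 0 0 0 0;0 0 0 0 0 0;0 0 0 0 0 0;0 0 0 0 0 0;0 0 0 0 0 0;0 0 0 0 0 0;0 0 0 0 0 0" --fingers -1

```text
t: 30.45
tool_pos: [0.6077, 0.002, 0.0636]
ee_rot: [-3.14, 0.001, -2.094]
contact_force: [0.2, 0.2, 5.4]
width: 0.0198
grasp_force: 58.4
```

Call:
jog_arm --commands "0 0 -0.3 0 0 0;0 0 -0.6 0 0 0;0 0 -0.8 0 0 0;0 0 -0.8 0 0 0;0 0 -0.5 0 0 0;0 0 0 0 0 0;0 0 0 0 0 0"

```text
t: 31.15
tool_pos: [0.607, 0.0021, 0.1828]
ee_rot: [-3.141, 0.0, -2.094]
contact_force: [-0.1, 0.4, -1.0]
width: 0.0199
grasp_force: 58.7
```

```bash
python3 - <<'E'
from h import *
go(.5973,.2856,.18,240)
E
```

```text
pos [0.607  0.0021 0.1828] rpy [-3.141  0.    -2.094] yaw -120.0 w 0.0199 t 31.1 q6 [-0.13 -1.18]
turn z units 0.0
shift units x y z [-6.02  3.75  0.07]
```

Call:
jog_arm --commands "-0.4 0.25 0 0 0 0;-0.8 0.5 0 0 0 0;-0.8 0.5 0 0 0 0;-0.8 0.5 0 0 0 0;-0.8 0.5 0 0 0 0;-0.8 0.5 0 0 0 0;-0.7 0.4 0 0 0 0;-0.5 0.3 0 0 0 0;-0.3 0.2 0 0 0 0;-0.1 0.1 0 0 0 0;0 0 0 0 0 0;0 0 0 0 0 0"

```text
t: 32.35
tool_pos: [0.597, 0.284, 0.1824]
ee_rot: [3.142, -0.0, -2.095]
contact_force: [-0.4, -0.3, -1.4]
width: 0.0201
grasp_force: 58.7
```

```bash
python3 - <<'E'
from h import *
go(.5973,.2856,.069,240);hang((.5993,.2836))
E
```

```text
pos [0.597  0.284  0.1824] rpy [ 3.142 -0.    -2.095] yaw -120.0 w 0.0201 t 32.4 q6 [ 0.32 -0.73]
turn z units -0.0
shift units x y z [-0.04  0.01  2.83]
side 149 [0.5981 0.2825]
top 57 [0.5973 0.2822]
```

Call:
jog_arm --commands "-0.04 0.01 0 0 0 0;0 0 0.5 0 0 0;0 0 0.7 0 0 0;0 0 0.7 0 0 0;0 0 0.5 0 0 0;0 0 0.35 0 0 0;0 0 0.07 0 0 0;0 0 0 0 0 0;0 0 0.04 0 0 0;0 0 0 0 0 0;0 0 0.02 0 0 0;0 0 0 0 0 0"

```text
t: 33.65
tool_pos: [0.5977, 0.2866, 0.0677]
ee_rot: [-3.141, 0.001, -2.094]
contact_force: [0.7, -0.2, 1.0]
width: 0.0202
grasp_force: 58.9
```

Call:
jog_arm --commands "0 0 0.02 0 0 0;0 0 0 0 0 0"

```text
t: 33.85
tool_pos: [0.5981, 0.2868, 0.0675]
ee_rot: [-3.14, 0.002, -2.094]
contact_force: [0.1, 0.7, 8.0]
width: 0.0202
grasp_force: 59.7
```

Contact; release and withdraw.

Call:
jog_arm --commands "0 0 0 0 0 0;0 0 0 0 0 0;0 0 0 0 0 0;0 0 0 0 0 0;0 0 0 0 0 0;0 0 0 0 0 0" --fingers 0.5

```text
t: 34.45
tool_pos: [0.5973, 0.2865, 0.0664]
ee_rot: [3.142, -0.0, -2.094]
contact_force: [-0.5, -0.5, 0.1]
width: 0.0643
grasp_force: 0.0
```

Call:
jog_arm --commands "0 0 -0.3 0 0 0;0 0 -0.6 0 0 0;0 0 -0.8 0 0 0;0 0 -0.8 0 0 0;0 0 -0.8 0 0 0;0 0 -0.6 0 0 0;0 0 0 0 0 0;0 0 0 0 0 0"

```text
t: 35.25
tool_pos: [0.5975, 0.2866, 0.2232]
ee_rot: [-3.141, 0.001, -2.094]
contact_force: [0.0, -1.5, -0.8]
width: 0.0638
grasp_force: 0.0
```

Call:
jog_arm --commands "0.8 -0.5 0 0 0 0;0.8 -0.5 0 0 0 0;0.8 -0.5 0 0 0 0;0.8 -0.5 0 0 0 0;0.8 -0.5 0 0 0 0;0.6 -0.4 0 0 0 0;0.3 -0.2 0 0 0 0;0 0 0 0 0 0"

```text
t: 36.05
tool_pos: [0.6067, 0.0534, 0.2219]
ee_rot: [3.141, -0.001, -2.096]
contact_force: [0.0, 0.8, 0.0]
width: 0.064
grasp_force: 0.0
```

```bash
python3 - <<'E'
from h import *
from cell import r
d=r.get_image("top");caps(d)
e=r.get_image("side");a=d["img"][150:290,130:330];b=e["img"][100:360,150:420]
b=cv2.resize(b,None,fx=1.5,fy=1.5);a=cv2.resize(a,None,fx=1.9,fy=b.shape[0]/140)
cv2.imwrite("pics/fin.png",np.hstack([a,b]))
E
```

```text
(no output)
```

View pics/fin.png

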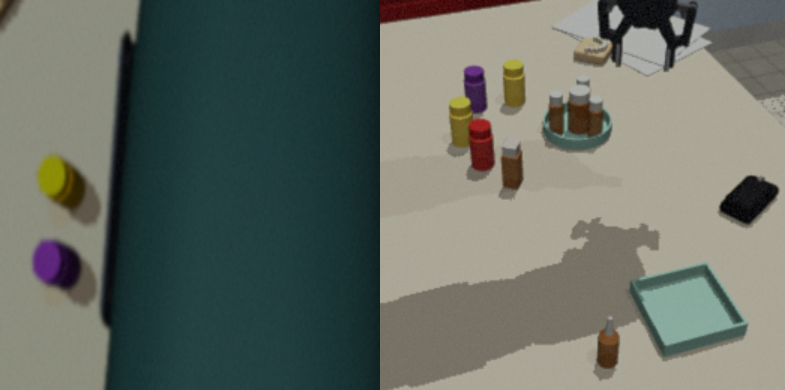

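Side view: all four bottles stand upright in the tub, with the square and dropper bottles untouched. The arm blocks the top view, so I'll move aside and measure the spread.

Call:
jog_arm --commands "0.8 -0.5 0 0 0 0;0.8 -0.5 0 0 0 0;0.8 -0.5 0 0 0 0;0.8 -0.5 0 0 0 0;0.6 -0.4 0 0 0 0;0 0 0 0 0 0"

```text
t: 36.75
tool_pos: [0.6145, -0.1265, 0.2219]
ee_rot: [3.141, -0.0, -2.095]
contact_force: [1.3, 0.4, 0.4]
width: 0.0642
grasp_force: 0.0
```

```bash
python3 - <<'E'
from h import *
from cell import r
d=r.get_image("top");caps(d);print(r.get_state()["contact_force"])
i=d["img"];cv2.imwrite("pics/fin2.png",cv2.convertScaleAbs(cv2.resize(i[140:260,150:290],None,fx=4,fy=4,interpolation=2),alpha=1.6))
E
```

```text
cap [0.5988 0.2827] z 0.0882 [10 11 74]
cap [0.596  0.2095] z 0.0883 [10 10 74]
cap [0.5795 0.2473] z 0.0885 [ 16  15 183]
cap [0.5356 0.2483] z 0.0885 [11 10 78]
[0.07724094 0.45204753 0.57405276]
```

View pics/fin2.png

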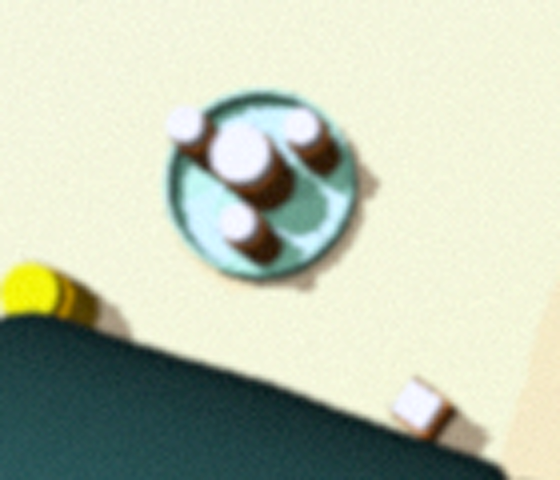

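Bottle tops all read 88 mm high; the slims are 115–124° apart around the wide one, which sits about 3 mm off centre. Handing in.

```bash
python3 -c "
from cell import r
print(r.finish_job())"
```

```text
the job is handed in; nothing more can be done
None
```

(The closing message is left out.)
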